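Put the low tea tin away and shut the latched sliding lid

ROBOT

A 6-joint arm with a two-finger parallel gripper is mounted at the origin on the work surface. World frame = base frame: x ahead of the robot, y to its left, z up, the work surface at z = 0. Lengths are in mm, angles in degrees, forces in N, time in s.
With the tool pointing down it reaches from about 350 to 850 mm from the base axis. Payload 8.1 kg.
Tool frame: the origin (TCP) lies between the finger pads; the fingertips stand ahead of it and the grasp point (between the pads) lies 2 mm behind it (nose_length is the z of the fingertips in the tool frame, in mm); z points along the fingers, y is the direction in which the jaws open and shut (so a half turn about z gives the same grasp; the last joint's range is limited). The gripper opens to 85 mm and grips with 20 to 120 N. Pads are 22 mm wide; open, the fingers measure 114 mm over their backs; the gripper's body (76 mm by 85 mm) begins 54 mm behind the grasp point. The pads swing forward as they close: fully open they stand 13 mm farther back than shut.
Start: joints at [62.716, 7.471, 85.268, -0, 87.261, -4.893], TCP at [228.536, 554.776, 248.292] pointing down, gripper open.
Joint ranges: [-169.43, 169.43], [-51.17, 129.36], [1.28, 143.12], [-76.62, 256.62], [0, 156.53], [-152.29, 152.29]. Speed limits (degrees/s): [136.94, 136.94, 159.86, 180, 180, 180].

INTERFACE

Orientations are given as [roll, pitch, yaw] about the fixed x, y, z axes, in that order (R = Rz(yaw) Ry(pitch) Rx(roll)).
In Python, from bench import * gives the robot as it stands.
- The arm moves only by the tool jog_arm, never from a script. Its argument "plan" is a list of rows, each a list of 3 entries, a list of its own where there are three numbers: the turn, a rotation vector about the tool's x, y, z in degrees, then the shift along the tool's x, y, z in m, then the gripper's target within -1 to 1 (fully open at 1, half-way at 0, shut at -1). A call has 1 to 12 rows; each row is the pose to reach, as a shift and turn from the pose commanded when the call began, along the tool's axes at that moment; what a row does not reach only later rows make up. A row lasts 1/8 s, in which the tool goes at most 62.5 mm and 10.7 degrees, less where a joint would pass 70% of its speed; a pose out of reach is approached as far as the arm can. A call with a gripper value outside its range is refused whole. The fingers move at their own pace and stop on an object; "force" is the grip in N (left out, the last holds). Time passes only in rows, so rows that repeat a pose let the fingers close. It gives the time, the measured TCP pose, the force and the opening at its end, in the units of the state.
- sense(): the state, without advancing time (a new reading comes with each control period).
- snapshot(name): name is "scene" or "top" or "wrist"; returns (picture, depth): 480x640x3 uint8, blue, green, red; 480x640 float32, mm along the optical axis (not along the pixel's ray), 0 where there is no reading.
- camera_info(name): a dict with "fov_y" (degrees; the focal length in pixels is half the picture's height over the tangent of half this angle, whatever the lens; pixels are square), "cx", "cy" (the principal point, pixels), "dist_coeffs" ([k1, k2, p1, p2, k3] as OpenCV has them; the pictures are not rectified), "origin" and "orientation" of the camera in the world. Camera axes: x right, y down, z forward; pixel columns grow to the right and rows downward; lengths in mm; the calibration is good to about 2 mm. A picture is of the moment at which its call begins: read the wrist's pose just before it. camera_info takes no time and is no camera call; for the wrist camera it gives the pose at the moment of the call.
- hand_in(): hands the job in, once; it reports no verdict.
The state is a dict: "time": time; "joint_pos": joint angles; "qd": joint speeds; "joint_efforts": joint torques, N m; "tool_pos": TCP position; "tcp_rot": TCP orientation; "ft_force": force on the tool from outside, world axes, zero at the start; "wrist_torque": the same for the moment, N m; "finger_gap": finger opening in mm.
Only numpy, scipy, OpenCV 4.12 (cv2) and the standard library are available. Lean on these libraries where they do the work, as an engineer would, in place of code of your own. Each camera call takes 0.05 s, during which the arm holds its last target.

TASK

Of the three blue tea tins, gently set the one that is low enough to fit under the lid upright in the open well of the bamboo box. Draw the red latch fully back, towards the outer end of its ledge, to free the sliding lid before you move it, then slide the lid fully shut over the tin. Leave the latch drawn back and the other tins, the jar and the mug standing where they are.

Things in the scene. Friction and masses are not known exactly. Their poses are not given: they have to be found in the camera images.
- keeper: Bamboo box fixed to the counter, yaw within 0.3 rad. Origin on the counter; its frame, mm, z up: open well x -70..70, y 0..150, walls 6 thick, tops at z 76; solid deck under the open lid, x -76..76, y -186..-6, top z 76; latch ledge x -160..-76, y -34..46, top z 76. Lid guides 4 wide rise to z 90 along x = -75 and 75; latch guides on the ledge rise to z 89.
- well_floor (a point): Centre of the well's inner floor, at (0, 75, 6) mm in the box's frame, axes as the box. The space from floor to the underside of the lid is 71 mm high.
- lid (a joint): White lid plate, 143 x 165 x 8 mm, top at z 85 mm in the box's frame. Value in m along the box's +y: 0 = fully open over the deck, 0.174 = at its stop, fully shut over the well. Starts at 0 to 0.012. With the latch tongue in front of it, it cannot pass 0.015. Slides stiffly (about 2 N) and stays where it is left.
- lid_handle (a point): Centre of the black rib across the lid: 90 mm along the box's x, 12 mm along y, z 85 to 119 mm in the box's frame (this point at x 0, z 102). Moves with the lid: at y = -101.5 mm in the box's frame when the lid value is 0. Push it from its -y side, or pinch it along y.
- latch (a joint): Lock slide on the ledge. Value in m along the box's -x (away from the lid): 0 = tongue fully in front of the lid, 0.040 = at its stop, fully drawn back. The lid is free beyond about 0.025. Starts at 0 to 0.006. Slides stiffly (about 2 N) and stays where it is left.
- latch_knob (a point): Centre of the latch's red upright knob: 16 mm along the box's x, 36 mm along y, z 87 to 121 mm in the box's frame (this point at y 6, z 104; x = -100 mm when the latch value is 0). The steel plate and tongue under it have their top at z 87; the tongue reaches 52 mm from the knob's centre towards the lid.
- tin_a_center (a point): Centre (half-way up) of the low tea tin: blue cylinder with a pale band and an aluminium lid, 56 mm across, 60 mm high, about 130 g, standing on the counter. z axis up its height.
- tin_b_center (a point): Centre of a look-alike tin, 56 mm across, 80 mm high: too tall for the lid.
- tin_c_center (a point): Centre of a look-alike tin, 56 mm across, 100 mm high: too tall for the lid.
- jar: Bystander: amber jar with red cap, 72 mm across, 100 mm high; origin at the centre of its underside.
- mug: Bystander: white mug, 80 mm across, 90 mm high; origin at the centre of its underside.
There are look-alikes about, which are no part of the job. Leave any black or orange look-alike of the part that bears tin_a_center alone.

How it is judged (in metres and radians):
On the way:
1. the latch is drawn back (beyond 30 of its 40 mm) while the lid is still open (value of joint latch above 0.03 m and value of joint lid below 0.025 m), for 0.1 s.
At the end, for the whole second after the job is handed in: The low tin (60 mm) stands upright (within 0.15 rad) on the floor of the well, the lid is shut to within 6 mm of its stop and at rest, and the latch is still drawn back by more than 28 mm (x of tin_a_center in the frame of well_floor between -0.05 and 0.05 m and y of tin_a_center in the frame of well_floor between -0.055 and 0.055 m and z of tin_a_center in the frame of well_floor between 0.022 and 0.036 m and angle between tin_a_center's own z axis and vertical below 0.15 rad and value of joint lid above 0.168 m and value of joint latch above 0.028 m and velocity of joint lid below 0.01 m/s); the robot touches nothing.
It fails at once if the 80 mm tin shoved more than 40 mm or knocked over (distance of tin_b_center from where it was at the start of the episode above 0.04 m or angle between tin_b_center's own z axis and vertical above 0.5 rad).
It fails at once if the 100 mm tin shoved more than 40 mm or knocked over (distance of tin_c_center from where it was at the start of the episode above 0.04 m or angle between tin_c_center's own z axis and vertical above 0.5 rad).
It fails at once if the jar shoved more than 40 mm or knocked over (distance of jar from where it was at the start of the episode above 0.04 m or angle between jar's own z axis and vertical above 0.5 rad).
It fails at once if the mug shoved more than 40 mm or knocked over (distance of mug from where it was at the start of the episode above 0.04 m or angle between mug's own z axis and vertical above 0.5 rad).
It fails at once if the low tin dropped (over 0.8 m/s while no finger touches it, a fall of about 33 mm) (linear speed of tin_a above 0.8 m/s and contact force between the fingers and tin_a below 0.01 N).
It also fails if it takes over 62 s, if anything falls off the work surface, if the arm or the gripper's body presses on something with over 40 N, if the wrist force passes 120 N, or if a joint passes its speed limit or range.

## Working session

There is one attempt and no reset: what is moved stays moved. The work goes in short steps, Python scripts to look and compute and a tool call to move; the robot and the scene stay as the last step left them, time stands still between calls to the robot, and variables do not carry over. Pictures are saved under pics/ and viewed, and the job is handed in when it is done.

Besides the shell and the picture viewer there is one more tool, called after "Request:" as name(argument=value, ...) on one line, values as JSON. jog_arm: Moves the arm, as the interface text tells. Its arguments: {"type":"object","properties":{"plan":{"type":"array","items":{"type":"array"}},"force":{"type":"number"}},"required":["plan"]}

```bash
mkdir -p pics; ls; python3 - <<'E'
from bench import *
import cv2,numpy as np
print(sense())
for n in ("scene","top"):
    i=camera_info(n);print(n,i)
    p,d=snapshot(n);cv2.imwrite(f"pics/{n}0.png",p);np.save(f"pics/{n}0.npy",d)
E
```

```text
pics
{'time': 0.0, 'joint_pos': array([ 6.27145722e+01,  7.51513950e+00,  8.53315946e+01, -3.04911672e-04,
        8.72640710e+01, -4.89391273e+00]), 'qd': array([-0.01213137, -0.01824766, -0.03408369,  0.05868681, -0.04557313,
       -0.01747963]), 'joint_efforts': array([ 1.06968713e-03, -5.69396603e+01, -5.00550771e+01, -5.96934069e-05,
        1.47410732e-02, -1.22252118e-05]), 'tool_pos': array([228.2960739 , 554.27477273, 247.22191962]), 'tcp_rot': array([-1.79889573e+02, -9.14947203e-03,  1.57608491e+02]), 'ft_force': array([0.11753567, 0.56789919, 0.35838961]), 'wrist_torque': array([0.05223301, 0.05525931, 0.03055621]), 'finger_gap': 85.71148201322072}
scene {'fov_y': 42.91217303214176, 'cx': 314.7419195910864, 'cy': 244.77290028937364, 'dist_coeffs': array([-0.00149952,  0.        ,  0.        ,  0.        ,  0.        ]), 'origin': array([1253.51737237,   49.23038143, 1146.970905  ]), 'orientation': array([-1.47521830e+02,  1.12541656e-02,  8.76814888e+01])}
top {'fov_y': 44.82048398613152, 'cx': 325.57238676504045, 'cy': 244.25278812807807, 'dist_coeffs': array([-0.1629399,  0.       ,  0.       ,  0.       ,  0.       ]), 'origin': array([ 258.75592171,   73.39755801, 1479.3072776 ]), 'orientation': array([-1.67529034e+02, -7.80962938e-02, -9.01620182e+01])}
```

View pics/scene0.png

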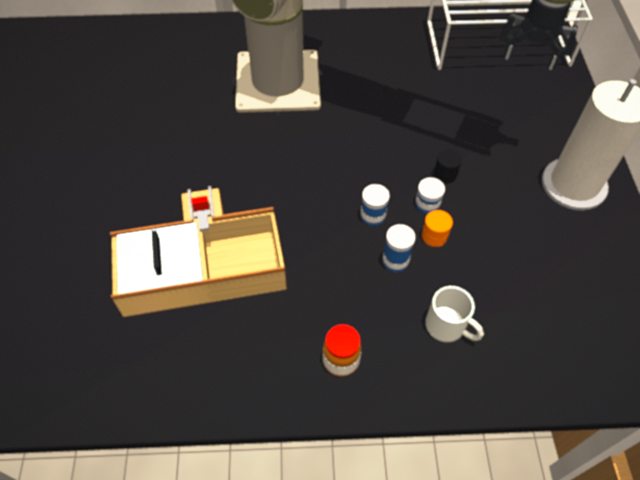

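View pics/top0.png

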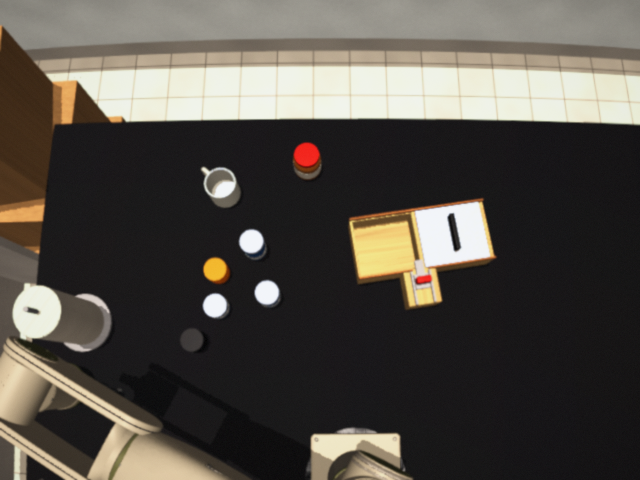

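The scene view shows three blue tins at (375,204), (430,193) and (398,247), with orange (437,228) and black (447,167) look-alikes. The box is at about (200,262), the knob at (200,203) and the lid rib at (156,252). Next I measure heights with the depth data.

```bash
cat > h.py <<'E'
from bench import *
import cv2,numpy as np
from scipy.spatial.transform import Rotation as R
def K(i):
    f=240/np.tan(np.radians(i["fov_y"])/2)
    return np.array([[f,0,i["cx"]],[0,f,i["cy"]],[0,0,1.]])
def world(i,d):
    v,u=np.mgrid[0:480,0:640]
    uv=np.stack([u,v],-1).reshape(-1,1,2).astype(float)
    n=cv2.undistortPoints(uv,K(i),i["dist_coeffs"]).reshape(480,640,2)
    P=np.dstack([n,np.ones((480,640))])*d[...,None]
    W=P@R.from_euler("xyz",i["orientation"],degrees=True).as_matrix().T+i["origin"]
    W[d==0]=np.nan
    return W
def project(i,p):
    Rm=R.from_euler("xyz",i["orientation"],degrees=True).as_matrix()
    c=(np.atleast_2d(p)-i["origin"])@Rm
    return cv2.projectPoints(c,np.zeros(3),np.zeros(3),K(i),i["dist_coeffs"])[0].reshape(-1,2)
E
python3 - <<'E'
from h import *
np.set_printoptions(precision=1,suppress=True)
for n,pts in (("scene",[(375,193),(430,185),(399,236),(438,218),(447,160),(343,338),(452,300)]),("top",[(267,293),(215,306),(252,242),(216,270),(192,340),(307,154),(221,185)])):
    i=camera_info(n);d=np.load(f"pics/{n}0.npy");W=world(i,d)
    print(n,"table",np.nanmedian(W[300:330,500:600].reshape(-1,3)if n=="top" else W[330:400,100:250].reshape(-1,3),axis=0))
    for (u,v) in pts:
        w=W[v-22:v+23,u-22:u+23].reshape(-1,3);z=np.nanmedian(W[v-3:v+4,u-3:u+4,2])
        m=abs(w[:,2]-z)<4
        # top disc centroid + min enclosing
        c,r=cv2.minEnclosingCircle(w[m][:,:2].astype(np.float32))
        print((u,v),"z",z,"mean",w[m].mean(0),"circ",np.array(c),r,m.sum())
p=cv2.imread("pics/scene0.png")
cv2.imwrite("pics/crop0.png",cv2.resize(p[140:290,330:480],(600,600),interpolation=cv2.INTER_CUBIC))
E
```

```text
scene table [ 793.4 -210.4   -0.2]
(375, 193) z 80.09441219432733 mean [451.1 214.   80.1] circ [450.  213.5] 30.194072723388672 422
(430, 185) z 60.297051083528686 mean [413.5 348.8  60.1] circ [395.1 362.3] 61.553531646728516 453
(399, 236) z 100.54025799094052 mean [574.4 251.7 100.4] circ [573.8 252.1] 29.634384155273438 494
(438, 218) z 59.478349868359146 mean [506.3 345.7  59.8] circ [490.3 336.7] 51.773651123046875 466
(447, 160) z 60.52796805112553 mean [346.9 390.   60.3] circ [360.3 377.5] 63.253047943115234 418
(343, 338) z 100.22047588868577 mean [797.9 118.1  99.9] circ [798.  118.8] 31.969629287719727 803
(452, 300) z 38.06676200628988 mean [703.8 349.3  38.4] circ [724.1 335.7] 38.457862854003906 71
top table [ 396.6 -513.     1.2]
(267, 293) z 80.50774162378093 mean [448.  214.6  80.6] circ [448.4 214.9] 28.84848976135254 355
(215, 306) z 62.03227285933349 mean [420.2 343.3  61.7] circ [421.1 344. ] 29.186599731445312 337
(252, 242) z 100.78950101922715 mean [571.6 252.7 100.8] circ [571.9 253.1] 28.914113998413086 347
(216, 270) z 60.40882553327583 mean [510.1 345.7  60.6] circ [509.8 346.4] 29.010072708129883 315
(192, 340) z 61.306613787371816 mean [335.1 398.2  61.3] circ [335.3 398.3] 29.8617000579834 360
(307, 154) z 100.57825187404865 mean [795.8 119.3 100.7] circ [795.5 119.3] 32.656349182128906 386
(221, 185) z 5.248614043871385 mean [745.4 348.4   4.4] circ [748.8 347.8] 86.36160278320312 592
```

View pics/crop0.png

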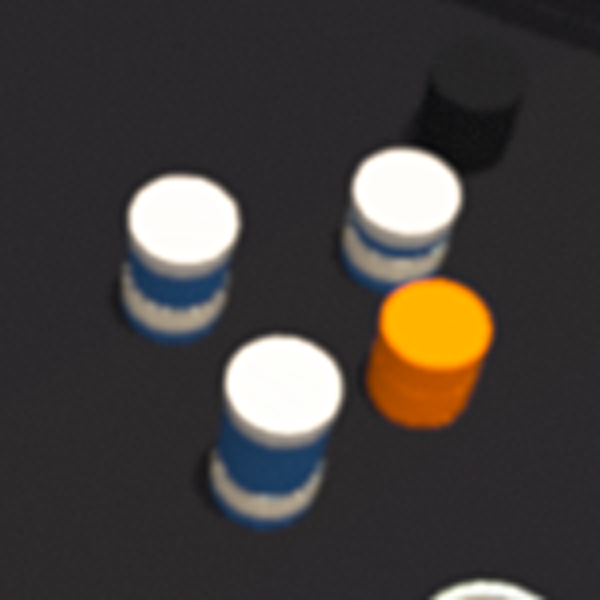

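The low tin is scene pixel (430,193) / top pixel (215,306). It is blue with a pale band, and its top is at z≈60–62 mm. The other blue tins measure 80 mm (375,204) and 100 mm (398,247); orange (437,228) and black (447,167) are decoys. The crop confirms this. Next I fit the box pose.

```bash
cat > fit.py <<'E'
from h import *
from scipy.optimize import differential_evolution, minimize
def hmap(q,lid,lat):
    x,y=q[:,0],q[:,1];h=np.zeros(len(q))
    box=(abs(x)<76)&(y>-186)&(y<156);h[box]=76
    h[(abs(x)<70)&(y>0)&(y<150)]=6
    led=(x>-160)&(x<-76)&(y>-34)&(y<46);h[led]=76
    h[(abs(abs(x)-75)<2)&(y>-186)&(y<156)]=90
    yl=-101.5+lid
    h[(abs(x)<71.5)&(abs(y-(-89.5+lid))<82.5)]=85   # plate, approx y -172..-7 at 0
    h[(abs(x)<45)&(abs(y-yl)<6)]=119
    xk=-100-lat
    h[(abs(x-xk)<8)&(abs(y-6)<18)]=121
    return h
def pts(names=("scene","top"),tag="0"):
    out=[]
    for n in names:
        W=world(camera_info(n),np.load(f"pics/{n}{tag}.npy")).reshape(-1,3)
        m=(W[:,0]>280)&(W[:,0]<850)&(W[:,1]>-420)&(W[:,1]<140)&np.isfinite(W[:,2])
        out.append(W[m])
    return out
def cost(p,P,lidf=None):
    c,s=np.cos(p[2]),np.sin(p[2])
    d=P[:,:2]-p[:2];q=np.c_[c*d[:,0]+s*d[:,1],-s*d[:,0]+c*d[:,1]]
    return np.minimum(abs(P[:,2]-hmap(q,p[3],p[4])),20).mean()
if __name__=="__main__":
    A=pts()
    for nm,P in (("scene",A[0]),("top",A[1]),("both",np.vstack(A))):
        r=differential_evolution(cost,[(400,700),(-250,50),(-.3,.3),(0,12),(0,6)],args=(P,),seed=1,popsize=20,maxiter=80)
        print(nm,r.x.round(3),r.fun)
E
python3 fit.py; python3 -c "
import bench;print([a for a in dir(bench) if a[0]!='_'])
print(getattr(bench,'nose_length',None), bench.camera_info('wrist'))"; ls -la
```

```text
scene [ 5.80832e+02 -1.53380e+02  1.57000e-01  4.67700e+00  4.25100e+00] 5.485239882318068
top [ 5.79422e+02 -1.52972e+02  1.51000e-01  5.56000e+00  4.88500e+00] 3.730258864656347
both [ 5.80288e+02 -1.53392e+02  1.46000e-01  5.14400e+00  2.12500e+00] 4.763174330498626
['PlanningError', 'camera_info', 'hand_in', 'nose_length', 'sense', 'snapshot']
17.0 {'fov_y': 71.44448808829581, 'cx': 320.2554938032129, 'cy': 234.8475691533062, 'dist_coeffs': array([-0.05782727,  0.        ,  0.        ,  0.        ,  0.        ]), 'origin': array([164.21614984, 580.99651498, 372.67415875]), 'orientation': array([164.3279046 ,   0.17272274,  67.54631364])}
total 20
drwxr-xr-x  3 agent agent 4096 Dec  6 12:54 .
drwxr-xr-x 23 root  root  4096 Dec  6 12:53 ..
-rw-r--r--  1 agent agent 1246 Dec  6 12:54 fit.py
-rw-r--r--  1 agent agent  769 Dec  6 12:53 h.py
drwxr-xr-x  2 agent agent 4096 Dec  6 12:53 pics
```

```bash
cat >> h.py <<'E'
BX=(580.1,-153.2,0.152)
def box2w(p):
    c,s=np.cos(BX[2]),np.sin(BX[2]);p=np.asarray(p,float)
    return np.array([BX[0]+c*p[0]-s*p[1],BX[1]+s*p[0]+c*p[1],p[2]])
def go(target,yaw=None):
    s=sense();T=R.from_euler("xyz",s["tcp_rot"],degrees=True)
    print("t",round(s["time"],2),"at",s["tool_pos"].round(1),s["tcp_rot"].round(2),"F",s["ft_force"].round(1),"gap",round(s["finger_gap"],1))
    print("shift m",(T.inv().apply(np.asarray(target)-s["tool_pos"])/1000).round(4))
    y=s["tcp_rot"][2] if yaw is None else yaw
    print("turn",(T.inv()*R.from_euler("xyz",[180,0,y],degrees=True)).as_rotvec(degrees=True).round(2))
E
python3 -c "
from h import *
go([421,344,135]);go([421,344,36])"
```

```text
t 0.1 at [228.3 554.3 247.3] [-1.7990e+02 -1.0000e-02  1.5761e+02] F [-0.2  0.5  0.7] gap 85.7
shift m [-0.2583 -0.1209  0.1125]
turn [-0.1  -0.01  0.  ]
t 0.1 at [228.3 554.3 247.3] [-1.7990e+02 -1.0000e-02  1.5761e+02] F [-0.2  0.5  0.7] gap 85.7
shift m [-0.2583 -0.1207  0.2115]
turn [-0.1  -0.01  0.  ]
```

Request:
jog_arm(plan=[[[0,0,0],[-0.04,-0.018,0.017],1],[[0,0,0],[-0.085,-0.04,0.037],1],[[0,0,0],[-0.13,-0.06,0.056],1],[[0,0,0],[-0.175,-0.082,0.076],1],[[0,0,0],[-0.22,-0.103,0.096],1],[[0,0,0],[-0.25,-0.117,0.109],1],[[0,0,0],[-0.258,-0.121,0.112],1],[[0,0,0],[-0.258,-0.121,0.112],1],[[0,0,0],[-0.258,-0.121,0.112],1]], force=30)

```text
time: 1.23
tool_pos: [420.6, 345.7, 136.9]
tcp_rot: [179.9, 0.0, 157.7]
ft_force: [0.8, -0.1, 0.9]
finger_gap: 85.2
```

```bash
python3 -c "
from h import *
go([421,344,36])
i=camera_info('wrist');p,d=snapshot('wrist');cv2.imwrite('pics/w1.png',p)
W=world(i,d)
m=(abs(W[...,2]-61)<4)
n,l,st,c=cv2.connectedComponentsWithStats(m.astype(np.uint8))
for k in range(1,n):
    if st[k,4]>300:
        w=W[l==k];print(st[k],w.mean(0).round(1),[np.round(x,1) for x in cv2.minEnclosingCircle(w[:,:2].astype(np.float32))])
"
```

```text
t 1.23 at [420.6 345.7 136.9] [1.7995e+02 1.0000e-02 1.5767e+02] F [ 0.8 -0.1  0.9] gap 85.2
shift m [-0.001  -0.0015  0.1009]
turn [0.05 0.01 0.  ]
[ 302   34  100  106 8247] [335.1 399.7  60.1] [array([335.6, 399.6]), np.float64(28.6)]
[ 275  210   89   85 5877] [419.4 345.3  60. ] [array([420.4, 344.9]), np.float64(28.6)]
[ 332  327   80   66 3839] [507.1 349.3  59.9] [array([510.9, 348. ]), np.float64(29.1)]
```

View pics/w1.png

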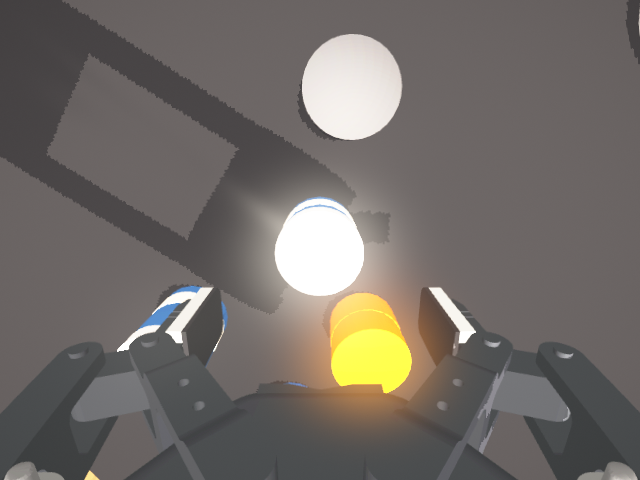

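The wrist view shows the target (blue band, top at (320,252)) centred at world (420.4, 344.9). Orange is at (370,360), clear of the finger path. I descend straight down.

Request:
jog_arm(plan=[[[0,0,0],[0,-0.001,0.025],1],[[0,0,0],[0,-0.001,0.05],1],[[0,0,0],[0,-0.001,0.075],1],[[0,0,0],[0,-0.001,0.095],1],[[0,0,0],[0,-0.001,0.101],1],[[0,0,0],[0,-0.001,0.101],1],[[0,0,0],[0,-0.001,0.101],-0.5],[[0,0,0],[0,-0.001,0.101],-0.5],[[0,0,0],[0,-0.001,0.101],-0.5],[[0,0,0],[0,-0.001,0.101],-0.5],[[0,0,0],[0,-0.001,0.101],-0.5]])

```text
time: 2.65
tool_pos: [421.4, 344.3, 36.6]
tcp_rot: [179.9, 0.1, 157.6]
ft_force: [-0.8, 0.6, 6.2]
finger_gap: 55.2
```

Request:
jog_arm(plan=[[[0,0,0],[0,0,-0.01],-0.5],[[0,0,0],[0,0,-0.035],-0.5],[[0,0,0],[0,0,-0.07],-0.5],[[0,0,0],[0,0,-0.105],-0.5],[[0,0,0],[0,0,-0.13],-0.5],[[0,0,0],[0,0,-0.135],-0.5],[[0,0,0],[0,0,-0.135],-0.5]])

```text
time: 3.52
tool_pos: [420.4, 343.5, 169.9]
tcp_rot: [-180.0, -0.0, 157.6]
ft_force: [0.2, 0.2, -1.1]
finger_gap: 55.4
```

```bash
python3 -c "
from h import *
t=box2w([0,78,170]);print(t);go(t,158.7+30);go(t,158.7+20);go(t,188.7-90)
"
```

```text
[568.28960079 -76.0993225  170.        ]
t 3.52 at [420.4 343.5 169.9] [-1.7999e+02 -1.0000e-02  1.5761e+02] F [ 0.2  0.2 -1.1] gap 55.4
shift m [-2.966e-01 -3.317e-01 -1.000e-04]
turn [-1.000e-02 -1.000e-02 -3.109e+01]
t 3.52 at [420.4 343.5 169.9] [-1.7999e+02 -1.0000e-02  1.5761e+02] F [ 0.2  0.2 -1.1] gap 55.4
shift m [-2.966e-01 -3.317e-01 -1.000e-04]
turn [-1.000e-02 -1.000e-02 -2.109e+01]
t 3.52 at [420.4 343.5 169.9] [-1.7999e+02 -1.0000e-02  1.5761e+02] F [ 0.2  0.2 -1.1] gap 55.4
shift m [-2.966e-01 -3.317e-01 -1.000e-04]
turn [-2.000e-02 -0.000e+00  5.891e+01]
```

Request:
jog_arm(plan=[[[0,0,3],[-0.012,-0.013,0],-0.5],[[0,0,9],[-0.04,-0.045,0],-0.5],[[0,0,15],[-0.074,-0.083,0],-0.5],[[0,0,21],[-0.108,-0.121,0],-0.5],[[0,0,28],[-0.142,-0.159,0],-0.5],[[0,0,35],[-0.176,-0.197,0],-0.5],[[0,0,42],[-0.21,-0.235,0],-0.5],[[0,0,49],[-0.244,-0.273,0],-0.5],[[0,0,55],[-0.272,-0.304,0],-0.5],[[0,0,58.5],[-0.29,-0.325,0],-0.5],[[0,0,59],[-0.297,-0.332,0],-0.5],[[0,0,59],[-0.297,-0.332,0],-0.5]])

```text
time: 5.03
tool_pos: [568.0, -76.9, 169.2]
tcp_rot: [-179.9, -0.0, 98.6]
ft_force: [-0.3, 0.6, -1.5]
finger_gap: 55.3
```

```bash
python3 -c "
from h import *
go(box2w([0,78,43]),98.7)
for n in ('scene',): 
  p,d=snapshot(n);cv2.imwrite('pics/s2.png',cv2.resize(p[130:380,60:400],(780,574)))
"
```

```text
t 5.03 at [568.  -76.9 169.2] [-1.799e+02 -5.000e-02  9.855e+01] F [-0.3  0.6 -1.5] gap 55.3
shift m [0.0006 0.0006 0.1262]
turn [-0.1  -0.05 -0.15]
```

View pics/s2.png

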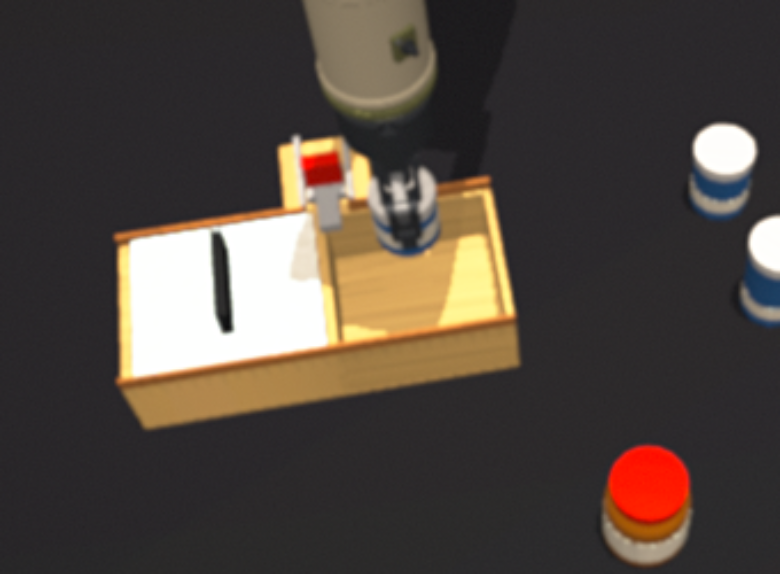

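The tin is held at crop pixel (405,210), above the well and clear of the latch at (320,170). I lower it.

Request:
jog_arm(plan=[[[0,0,0],[0,0,0.015],-0.5],[[0,0,0],[0,0,0.04],-0.5],[[0,0,0],[0,0,0.065],-0.5],[[0,0,0],[0,0,0.09],-0.5],[[0,0,0],[0,0,0.11],-0.5],[[0,0,0],[0,0,0.12],-0.5],[[0,0,0],[0,0,0.123],-0.5],[[0,0,0],[0,0,0.125],-0.5],[[0,0,0],[0,0,0.126],-0.5],[[0,0,0],[0,0,0.126],-0.5]])

```text
time: 6.32
tool_pos: [569.2, -76.6, 44.9]
tcp_rot: [179.9, 0.0, 98.6]
ft_force: [0.0, 0.2, -1.4]
finger_gap: 55.6
```

Request:
jog_arm(plan=[[[0,0,0],[0,0,0.001],-0.5],[[0,0,0],[0,0,0.0018],-0.5],[[0,0,0],[0,0,0.0018],-0.5],[[0,0,0],[0,0,0.0018],-0.5]])

```text
time: 6.82
tool_pos: [568.9, -76.4, 42.7]
tcp_rot: [180.0, 0.0, 98.6]
ft_force: [0.1, 0.8, 0.8]
finger_gap: 55.0
```

The wrist force went from −1.4 N to +0.8 N, so the tin rests on the floor. I release and lift.

Request:
jog_arm(plan=[[[0,0,0],[0,0,0],0],[[0,0,0],[0,0,0],0.4],[[0,0,0],[0,0,0],0.65],[[0,0,0],[0,0,0],0.65],[[0,0,0],[0,0,-0.01],0.65],[[0,0,0],[0,0,-0.035],0.65],[[0,0,0],[0,0,-0.065],0.65],[[0,0,0],[0,0,-0.095],0.65],[[0,0,0],[0,0,-0.115],0.65],[[0,0,0],[0,0,-0.12],0.65],[[0,0,0],[0,0,-0.12],0.65]])

```text
time: 8.2
tool_pos: [568.5, -76.3, 162.1]
tcp_rot: [-180.0, -0.0, 98.6]
ft_force: [-0.6, -0.1, -0.7]
finger_gap: 70.3
```

```bash
python3 -c "
from h import *
i=camera_info('wrist');p,d=snapshot('wrist');cv2.imwrite('pics/w3.png',p)
W=world(i,d)
for name,lo,hi in(('tin',60,72),('knob',117,125),('rib',115,123)):
  m=(W[...,2]>lo)&(W[...,2]<hi)
  n,l,st,c=cv2.connectedComponentsWithStats(m.astype(np.uint8))
  for k in range(1,n):
    if st[k,4]>200:
        w=W[l==k];q=(w-[BX[0],BX[1],0])@np.array([[np.cos(BX[2]),-np.sin(BX[2]),0],[np.sin(BX[2]),np.cos(BX[2]),0],[0,0,1]])
        print(name,st[k],w.mean(0).round(1),'box min/max',np.percentile(q,1,0).round(1),np.percentile(q,99,0).round(1))
go(box2w([-80,6,150]),98.7)
"
```

```text
tin [211 136  17 146 802] [495.5 -62.2  66.1] box min/max [-70.4  50.3  60.1] [-69.  149.8  71.9]
tin [416 136  18 150 826] [634.1 -41.9  66.2] box min/max [69.6 49.5 60.2] [ 71.  148.9  71.9]
tin [ 280  202   82   80 5077] [567.7 -74.9  66.1] box min/max [-26.8  51.7  63.4] [ 25.9 105.5  67.6]
tin [102 280 103  10 669] [ 452.3 -125.5   66.3] box min/max [-159.1   45.9   60.1] [-85.7  47.5  71.9]
tin [ 249  336  158   12 1388] [ 584.1 -152.5   66.1] box min/max [-54.2  -1.   60.1] [62.3  1.2 71.9]
t 8.25 at [568.2 -76.3 161.3] [-1.7991e+02 -3.0000e-02  9.8610e+01] F [-0.7  0.1 -0.5] gap 70.4
shift m [-0.072  -0.0797  0.0114]
turn [-0.09 -0.03 -0.09]
```

View pics/w3.png

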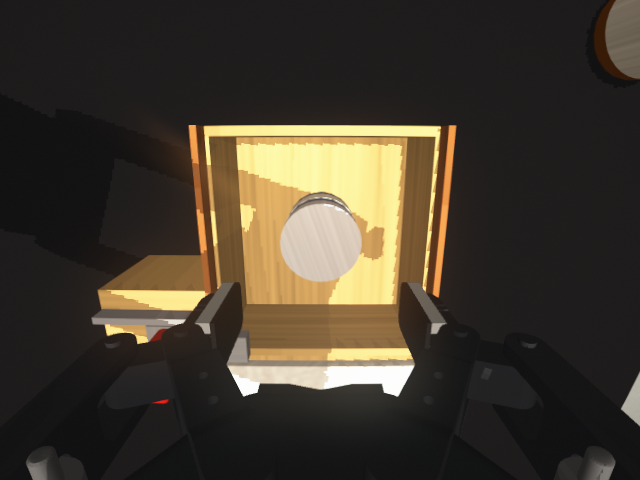

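The tin stands upright at box (0,78) with its top at z 66 mm, pixel (320,242). The wall faces agree with the box fit to about 0.5 mm. Next is the latch: I'll pinch the knob along box x.

```bash
python3 -c "
from h import *
go(box2w([-103,6,165]),98.7);go(box2w([-103,6,113]),98.7)
"
```

```text
t 8.25 at [568.2 -76.3 161.3] [-1.7991e+02 -3.0000e-02  9.8610e+01] F [-0.7  0.1 -0.5] gap 70.4
shift m [-0.072  -0.1027 -0.0035]
turn [-0.09 -0.03 -0.09]
t 8.25 at [568.2 -76.3 161.3] [-1.7991e+02 -3.0000e-02  9.8610e+01] F [-0.7  0.1 -0.5] gap 70.4
shift m [-0.0721 -0.1026  0.0485]
turn [-0.09 -0.03 -0.09]
```

Request:
jog_arm(plan=[[[0,0,0],[-0.01,-0.015,-0.003],0.1],[[0,0,0],[-0.03,-0.045,-0.003],0.1],[[0,0,0],[-0.055,-0.08,-0.003],0.1],[[0,0,0],[-0.07,-0.1,-0.003],0.1],[[0,0,0],[-0.072,-0.103,-0.003],0.1],[[0,0,0],[-0.072,-0.103,-0.003],0.1]])

```text
time: 9.0
tool_pos: [477.3, -163.1, 165.2]
tcp_rot: [-180.0, -0.0, 98.6]
ft_force: [0.1, 0.1, 0.5]
finger_gap: 46.8
```

```bash
python3 -c "
from h import *
go(box2w([-103,6,113]),98.7)
i=camera_info('scene');p,d=snapshot('scene');cv2.imwrite('pics/s4.png',cv2.resize(p[130:330,90:310],(660,600)))
p,d=snapshot('wrist');cv2.imwrite('pics/w4.png',p)
"
```

```text
t 9.0 at [ 477.3 -163.1  165.2] [-1.7998e+02 -2.0000e-02  9.8560e+01] F [0.1 0.1 0.5] gap 46.8
shift m [0.0002 0.0001 0.0522]
turn [-0.02 -0.02 -0.14]
```

View pics/s4.png

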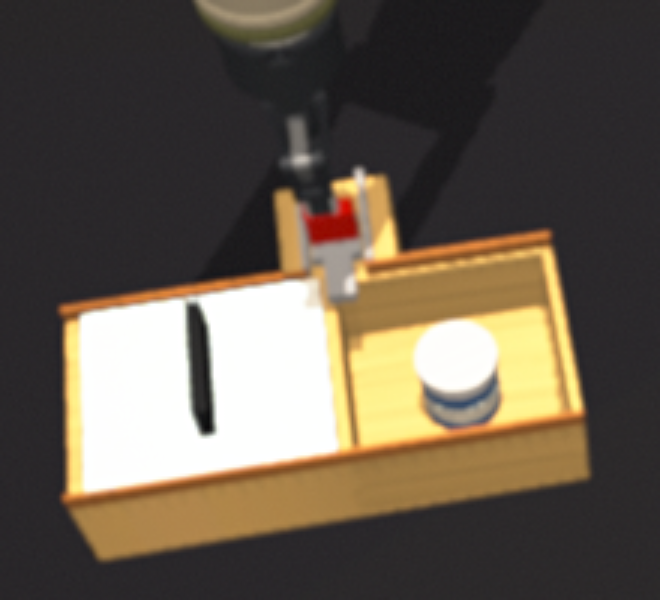

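View pics/w4.png

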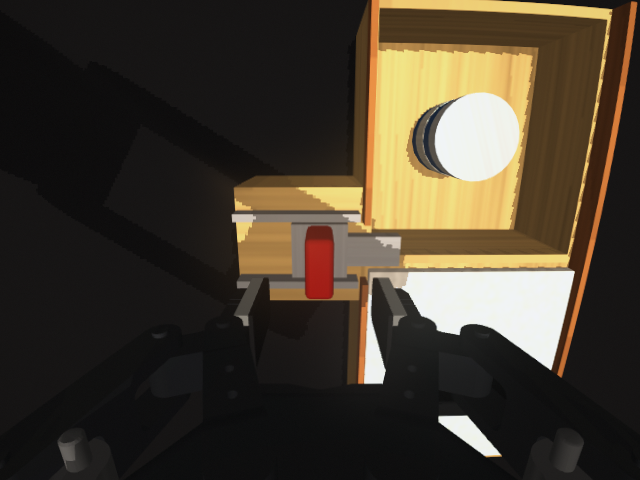

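The wrist view shows the red knob at (319,262), centred between the open jaws, so I descend and pinch.

Request:
jog_arm(plan=[[[0,0,0],[0,0,0.02],0.1],[[0,0,0],[0,0,0.04],0.1],[[0,0,0],[0,0,0.05],0.1],[[0,0,0],[0,0,0.052],0.1],[[0,0,0],[0,0,0.052],0.1],[[0,0,0],[0,0,0.052],-0.3],[[0,0,0],[0,0,0.052],-0.6],[[0,0,0],[0,0,0.052],-0.8],[[0,0,0],[0,0,0.052],-0.8],[[0,0,0],[0,0,0.052],-0.8]])

```text
time: 10.35
tool_pos: [478.0, -163.2, 114.2]
tcp_rot: [180.0, 0.0, 98.6]
ft_force: [-1.3, -0.3, 6.2]
finger_gap: 15.5
```

Request:
jog_arm(plan=[[[0,0,0],[0,-0.004,0],-0.8],[[0,0,0],[0,-0.01,0],-0.8],[[0,0,0],[0,-0.016,0],-0.8],[[0,0,0],[0,-0.022,0],-0.8],[[0,0,0],[0,-0.028,0],-0.8],[[0,0,0],[0,-0.033,0],-0.8],[[0,0,0],[0,-0.035,0],-0.8],[[0,0,0],[0,-0.035,0],-0.8]])

```text
time: 11.35
tool_pos: [443.2, -168.5, 114.2]
tcp_rot: [179.9, 0.0, 98.6]
ft_force: [-0.4, 0.6, 6.4]
finger_gap: 15.3
```

Request:
jog_arm(plan=[[[0,0,0],[0,-0.001,0],-0.8],[[0,0,0],[0,-0.002,0],-0.8],[[0,0,0],[0,-0.003,0],-0.8],[[0,0,0],[0,-0.004,0],-0.8]])

```text
time: 11.85
tool_pos: [441.5, -168.7, 114.3]
tcp_rot: [179.6, 0.1, 98.6]
ft_force: [17.6, 3.5, -6.1]
finger_gap: 15.4
```

```bash
python3 -c "
from h import *
go([0,0,0])"
```

```text
t 11.85 at [ 441.5 -168.7  114.3] [1.7964e+02 6.0000e-02 9.8610e+01] F [17.6  3.5 -6.1] gap 15.4
shift m [ 0.233  -0.412   0.1114]
turn [0.36 0.06 0.  ]
```

The force rose to 18 N at the stop, so the latch is fully back. I release and rise.

Request:
jog_arm(plan=[[[0,0,0],[0,0.002,0],-0.8],[[0,0,0],[0,0.002,0],-0.3],[[0,0,0],[0,0.002,0],0],[[0,0,0],[0,0.002,0],0],[[0,0,0],[0,0.002,-0.015],0],[[0,0,0],[0,0.002,-0.035],0],[[0,0,0],[0,0.002,-0.05],0],[[0,0,0],[0,0.002,-0.05],0]])

```text
time: 12.85
tool_pos: [442.2, -169.1, 165.5]
tcp_rot: [179.8, 0.1, 98.6]
ft_force: [0.8, 0.4, -0.0]
finger_gap: 42.5
```

```bash
python3 -c "
from h import *
go(box2w([0,-128,165]),98.7)
p,d=snapshot('wrist');cv2.imwrite('pics/w5.png',p)
"
```

```text
t 12.85 at [ 442.2 -169.1  165.5] [1.7984e+02 1.2000e-01 9.8610e+01] F [ 0.8  0.4 -0. ] gap 42.5
shift m [-0.1329  0.1389  0.0012]
turn [ 0.16  0.12 -0.09]
```

View pics/w5.png

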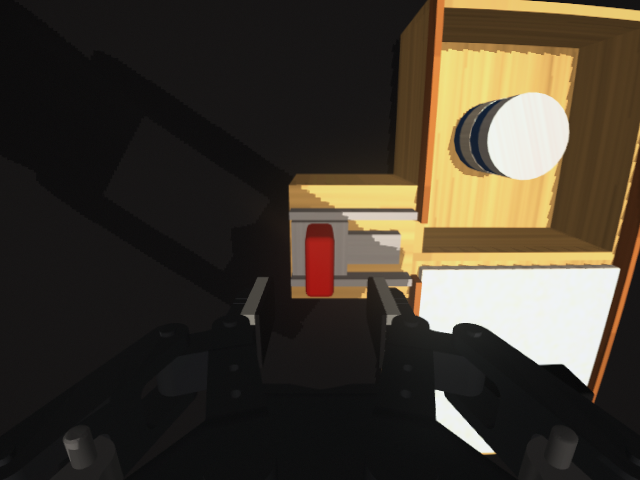

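The latch knob is at (319,262) and the tongue tip at (400,248), clear of the lid edge at x≈420. I move behind the lid rib with the fingers shut.

Request:
jog_arm(plan=[[[0,0,0],[-0.015,0.015,0],-1],[[0,0,0],[-0.045,0.047,0],-1],[[0,0,0],[-0.08,0.083,0],-1],[[0,0,0],[-0.115,0.12,0],-1],[[0,0,0],[-0.13,0.136,0],-1],[[0,0,0],[-0.133,0.139,0],-1],[[0,0,0],[-0.133,0.139,0],-1]])

```text
time: 13.78
tool_pos: [597.7, -278.8, 162.5]
tcp_rot: [-179.9, -0.1, 98.6]
ft_force: [0.1, 0.2, 1.0]
finger_gap: -0.2
```

```bash
python3 -c "
from h import *
go(box2w([0,-128,111]),98.7)
p,d=snapshot('wrist');cv2.imwrite('pics/w6.png',p)
"
```

```text
t 13.78 at [ 597.7 -278.8  162.5] [-1.7992e+02 -7.0000e-02  9.8610e+01] F [0.1 0.2 1. ] gap -0.2
shift m [-0.0013  0.0017  0.0515]
turn [-0.08 -0.07 -0.09]
```

View pics/w6.png

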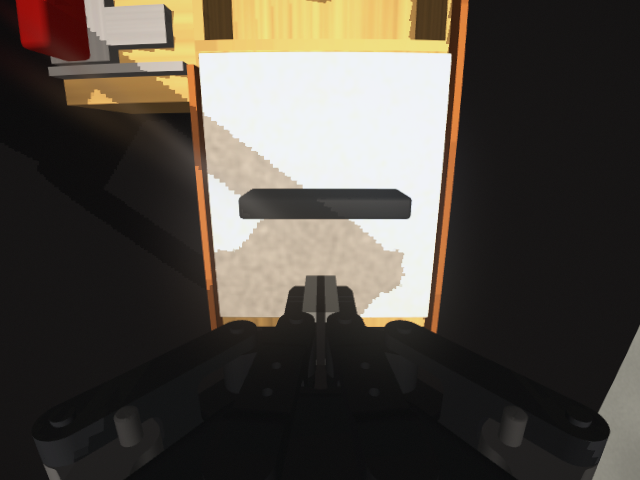

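The rib is at (325,204), and the shut fingers at (320,290) are behind it and centred. I descend, then push.

Request:
jog_arm(plan=[[[0,0,0],[-0.001,0.001,0.02],-1],[[0,0,0],[-0.001,0.001,0.04],-1],[[0,0,0],[-0.001,0.001,0.05],-1],[[0,0,0],[-0.001,0.001,0.051],-1],[[0,0,0],[0.004,0.001,0.051],-1],[[0,0,0],[0.01,0.001,0.051],-1],[[0,0,0],[0.02,0.001,0.051],-1],[[0,0,0],[0.03,0.001,0.051],-1],[[0,0,0],[0.04,0.001,0.051],-1]])

```text
time: 14.95
tool_pos: [593.8, -239.1, 113.2]
tcp_rot: [179.9, 0.1, 98.6]
ft_force: [0.7, -2.0, 1.7]
finger_gap: -0.1
```

```bash
python3 -c "
from h import *
go(box2w([0,53,111]),98.7)
p,d=snapshot('wrist');cv2.imwrite('pics/w7.png',p)
"
```

```text
t 14.95 at [ 593.8 -239.1  113.2] [1.7994e+02 6.0000e-02 9.8620e+01] F [ 0.7 -2.   1.7] gap -0.1
shift m [ 0.14   -0.0007  0.002 ]
turn [ 0.06  0.06 -0.08]
```

View pics/w7.png

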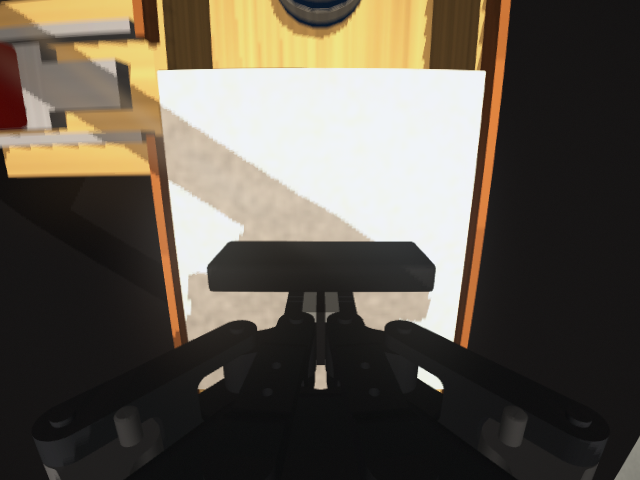

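The fingers bear on the rib with about 2 N, and the lid is already sliding past the tongue. I push on.

Request:
jog_arm(plan=[[[0,0,0],[0.01,0,0],-1],[[0,0,0],[0.022,0,0],-1],[[0,0,0],[0.034,0,0],-1],[[0,0,0],[0.046,0,0],-1],[[0,0,0],[0.058,0,0],-1],[[0,0,0],[0.07,0,0],-1],[[0,0,0],[0.082,0,0],-1],[[0,0,0],[0.094,0,0],-1],[[0,0,0],[0.106,0,0],-1],[[0,0,0],[0.118,0,0],-1],[[0,0,0],[0.124,0,0],-1],[[0,0,0],[0.124,0,0],-1]])

```text
time: 16.5
tool_pos: [574.4, -116.2, 112.1]
tcp_rot: [-179.9, -0.0, 98.6]
ft_force: [-0.7, -0.8, -0.5]
finger_gap: -0.1
```

```bash
python3 -c "
from h import *
go(box2w([0,55.5,111]),98.7)"
```

```text
t 16.5 at [ 574.4 -116.2  112.1] [-1.7993e+02 -5.0000e-02  9.8650e+01] F [-0.7 -0.8 -0.5] gap -0.1
shift m [0.018  0.0001 0.0011]
turn [-0.07 -0.05 -0.05]
```

Request:
jog_arm(plan=[[[0,0,0],[0.004,0,0],-1],[[0,0,0],[0.008,0,0],-1],[[0,0,0],[0.012,0,0],-1],[[0,0,0],[0.014,0,0],-1],[[0,0,0],[0.016,0,0],-1],[[0,0,0],[0.017,0,0],-1],[[0,0,0],[0.018,0,0],-1]])

```text
time: 17.38
tool_pos: [572.2, -99.1, 112.5]
tcp_rot: [180.0, 0.0, 98.6]
ft_force: [-0.6, -2.2, -1.6]
finger_gap: 0.3
```

Request:
jog_arm(plan=[[[0,0,0],[0.001,0,0],-1],[[0,0,0],[0.002,0,0],-1],[[0,0,0],[0.003,0,0],-1],[[0,0,0],[0.004,0,0],-1],[[0,0,0],[0.004,0,0],-1]])

```text
time: 18.0
tool_pos: [572.0, -98.1, 112.6]
tcp_rot: [180.0, 0.3, 98.5]
ft_force: [2.9, -14.5, -5.6]
finger_gap: -0.2
```

The force rose to 14.5 N with no further travel, so the lid is at its stop. I back off, rise and check.

Request:
jog_arm(plan=[[[0,0,0],[-0.005,0,0],-1],[[0,0,0],[-0.015,0,0],-1],[[0,0,0],[-0.025,0,-0.01],-1],[[0,0,0],[-0.035,0,-0.04],-1],[[0,0,0],[-0.045,0,-0.08],-1],[[0,0,0],[-0.08,0,-0.12],-1],[[0,0,0],[-0.12,0,-0.14],-1],[[0,0,0],[-0.16,0,-0.15],-1],[[0,0,0],[-0.17,0,-0.15],-1],[[0,0,0],[-0.17,0,-0.15],-1]])

```text
time: 19.25
tool_pos: [596.8, -263.6, 262.2]
tcp_rot: [-180.0, -0.0, 98.6]
ft_force: [-0.5, 0.2, 0.4]
finger_gap: -0.0
```

```bash
python3 -c "
from h import *
go([0,0,0])
i=camera_info('wrist');p,d=snapshot('wrist');cv2.imwrite('pics/w8.png',p)
W=world(i,d)
m=(W[...,2]>116)&(W[...,2]<124)
n,l,st,c=cv2.connectedComponentsWithStats(m.astype(np.uint8))
for k in range(1,n):
    if st[k,4]>100:
        w=W[l==k];q=(w-[BX[0],BX[1],0])@np.array([[np.cos(BX[2]),-np.sin(BX[2]),0],[np.sin(BX[2]),np.cos(BX[2]),0],[0,0,1]])
        print(st[k],'box min/max',np.percentile(q,1,0).round(1),np.percentile(q,99,0).round(1))
p,d=snapshot('scene');cv2.imwrite('pics/s8.png',p)
"
```

```text
t 19.25 at [ 596.8 -263.6  262.2] [-1.7998e+02 -4.0000e-02  9.8550e+01] F [-0.5  0.2  0.4] gap -0.0
shift m [ 0.3492 -0.5509  0.2627]
turn [-0.02 -0.04  0.  ]
[ 126   52   26   51 1054] box min/max [-146.8  -11.   116.5] [-131.5   23.7  122.5]
```

View pics/w8.png

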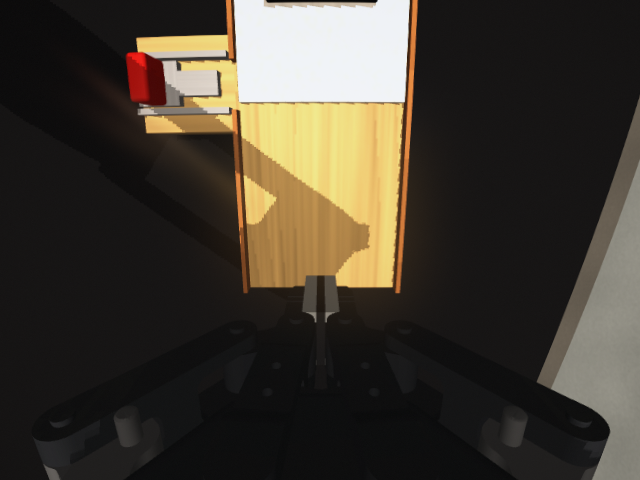

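View pics/s8.png

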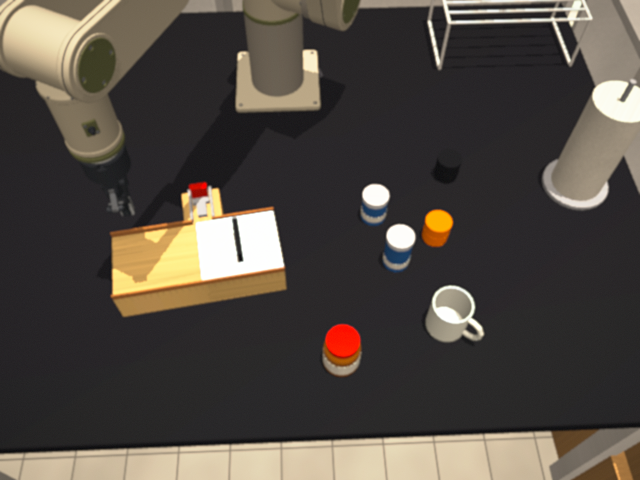

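The lid covers the well (rib at scene (238,240)) and the latch is at about 39 mm. I verify the lid value through the rib's position.

```bash
python3 -c "
from h import *
for nm in ('scene','top'):
  i=camera_info(nm);p,d=snapshot(nm)
  W=world(i,d)
  q=(W-[BX[0],BX[1],0])@np.array([[np.cos(BX[2]),-np.sin(BX[2]),0],[np.sin(BX[2]),np.cos(BX[2]),0],[0,0,1]])
  m=(q[...,2]>112)&(q[...,2]<124)&(abs(q[...,0])<42)&(q[...,1]>0)&(q[...,1]<150)
  print(nm,m.sum(),q[m].mean(0).round(1),'lid',round(np.median(q[m][:,1])+101.5,1))
  m=(abs(q[...,0])<60)&(abs(q[...,2]-85)<4)&(abs(q[...,1])<180)
  print(' plate y',np.percentile(q[m][:,1],[.5,99.5]).round(1))
"
```

```text
scene 206 [  1.8  72.2 118.9] lid 173.8
 plate y [-73.7 153.9]
top 174 [ -0.   73.  118.8] lid 174.5
 plate y [-159.1  155.1]
```

The rib puts the lid at 173.8 mm (scene camera) and 174.5 mm (top camera), which is fully shut. I hand in.

```bash
python3 -c "
from bench import *
print(hand_in())"
```

```text
the job is handed in; nothing more can be done
None
```

I set the 60 mm blue tin upright in the well, drew the latch back to its stop while the lid was open, then slid the lid shut. I handed the job in at about 19.4 s of the 62 s allowed; `hand_in()` gives no verdict.

My last checks:
- **Tin:** it stood upright at box (0, 78) mm with its top at z 66 mm. I measured this before closing the lid, which now hides the tin.
- **Lid:** it reads 173.8 mm in the scene camera and 174.5 mm in the top camera, against a stop at 174 mm.
- **Latch:** the knob sits about 39 mm back out of 40 mm.
- **Other objects:** the other two blue tins, the jar and the mug look unmoved in the last scene picture; I did not measure their positions again.
- **Gripper:** it was clear of everything at z 262 mm, with forces near zero.

One number disagreed: a quick reading of the lid plate's edges picked up other surfaces near the lid's height and gave useless values. I relied on the rib position instead, and the force rise at the stop (about 14.5 N) agreed with it.

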